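# Put the return spring back on the dumpling press

## Task

The dumpling press on the noodle counter has been washed and needs its return spring back. Take the longer of the two coil springs from the wooden tray, thread it over the taller rod of the press and lower it until it sits fully down on the seat at the rod's foot, upright; if a coil snags on the rod end, lift it a little and twist slightly. Leave the shorter spring standing where it is.

Things in the scene. Friction and masses are not known exactly. Their poses are not given: they have to be found in the camera images.
- long_spring_mid (a point): The longer of two plain steel coil springs standing upright on a low dark wooden tray (12 mm rim): 80 mm long, 50 mm outside, 39 mm inside diameter, 5 mm wire, open coils, flat ends, 0.14 kg, handled as rigid. Point: on its axis, half-way up (40 mm from either end); z along its axis. The springs' axes are 95 mm or more apart.
- short_spring_mid (a point): The shorter spring, a bystander standing on the same tray: 45 mm long, same 50 mm outside diameter and wire. Point: on its axis, half-way up; z along its axis.
- rod_foot (a point): Foot of the press's taller rod: upright steel, 18 mm diameter, tapered tip, on a dark flat seat disc 72 mm wide near one end of a fixed aluminium plate (100 x 220 x 15 mm). Point: on the rod's axis at the seat's top face, 17 mm above the counter, where the spring's lower end comes to rest; z up along the rod, its tip 70 mm above this point.
- stop_post_top (a point): Top centre of the short stop post at the other end of the same plate, which stays bare: 18 mm diameter, 35 mm high above the plate, 150 mm from the taller rod's axis. A white disc 60 mm wide, 6 mm high lies between them.
Things that resemble listed ones, but are neither listed nor needed, are in the scene too. What is shaped like the part that bears rod_foot but green or pink is not meant.

How it is judged:
By the outcome, as a careful person would: the job done as asked, in the order asked, and still so for the second after the job is handed in, with the robot touching nothing.
It also fails if it takes over 37 s, if anything falls off the work surface, if the arm or the gripper's body presses on something with over 40 N, if the wrist force passes 120 N, or if a joint passes its speed limit or range.

## Robot

A 7-joint arm with a two-finger parallel gripper is mounted at the origin on the work surface. World frame = base frame: x ahead of the robot, y to its left, z up, the work surface at z = 0. Lengths are in m, angles in degrees, forces in N, time in s.
With the tool pointing down it reaches from about 0.425 to 0.875 m from the base axis. Payload 4.7 kg.
Tool frame: the origin (TCP) lies between the finger pads; the fingertips stand 25 mm ahead of it and the grasp point (between the pads) lies 6 mm ahead of it (env.tip_reach is the distance from the TCP to the fingertips, in m); z points along the fingers, y is the direction in which the jaws open and shut (so a half turn about z gives the same grasp; the last joint's range is limited). The gripper opens to 87 mm and grips with 3 to 60 N. Pads are 19 mm wide; open, the fingers measure 117 mm over their backs; the gripper's body (75 mm by 190 mm) begins 51 mm behind the grasp point.
Start: joints at [-66.457, 18.392, -4.016, 83.108, 1.295, 78.541, -3.26], TCP at [0.251, 0.6, 0.248] pointing down, gripper open.
Joint ranges: [-163.93, 163.93], [-17.29, 119.83], [-79.2, 71.16], [3.27, 140.29], [-89.18, 269.18], [5.43, 117.66], [-154.24, 154.24]. Speed limits (degrees/s): [147.25, 147.25, 180, 180, 180, 180, 180].

## Interface

Orientations are given as [roll, pitch, yaw] about the fixed x, y, z axes, in that order (R = Rz(yaw) Ry(pitch) Rx(roll)).
In Python, from cell import env, viewer, job gives the robot as it stands.
- The arm moves only by the tool move_arm, never from a script. Its argument "steps" is a list of rows, each a list of 7 numbers: the finger opening in cm, from 0 to 8.7, then the shift along the tool's x, y, z in cm, then the turn, a rotation vector about the tool's x, y, z in rad. In form: [[fingers, tx, ty, tz, wx, wy, wz], ...]. A call has 1 to 5 rows; each row shifts and turns the commanded pose from where the row before left it, along the tool's axes as they then stand; what a row does not reach is not made up. A row lasts 1/12 s, in which the tool goes at most 41.7 mm and 7.16 degrees, less where a joint would pass 70% of its speed; a pose out of reach is approached as far as the arm can. A call is refused whole if a number of a shift passes 4.17 or a number of a turn 0.125, either way. A call with a gripper value outside its range is refused whole. The fingers move at their own pace and stop on an object; "force" is the grip in N (left out, the last holds). Time passes only in rows, so rows that do not move let the fingers close. It gives the time, the measured TCP pose, the force and the opening at its end, in the units of the state.
- env.get_obs(): the state, without advancing time (a new reading comes with each control period).
- viewer.read_camera(name): name is "side" or "top" or "wrist"; returns a dict with "img" (384x512x3 uint8, red, green, blue), "vfov" (degrees; the focal length in pixels is half the picture's height over the tangent of half this angle, whatever the lens; pixels are square), "cx", "cy" (the principal point, pixels), "extrinsics" (4x4, takes a point from world to camera coordinates); the wrist camera has in their place "mount" (4x4, takes a point from camera to tool coordinates, whose origin is the TCP and whose axes are the flange's). Camera axes: x right, y down, z forward; pixel columns grow to the right and rows downward; lengths in m; the calibration is good to about 2 mm. A picture is of the moment at which its call begins: read the wrist's pose just before it. There is no depth.
- job.sign_off(): hands the job in, once; it reports no verdict.
The state is a dict: "time_s": time; "qpos": joint angles; "joint_velocities": joint speeds; "effort": joint torques, N m; "tool_pos": TCP position; "tool_rot": TCP orientation; "force": force on the tool from outside, world axes, zero at the start; "wrist_torque": the same for the moment, N m; "grip_width": finger opening in m.
Only numpy, scipy, OpenCV 4.12 (cv2) and the standard library are available. Lean on these libraries where they do the work, as an engineer would, in place of code of your own. Each camera call takes 0.05 s, during which the arm holds its last target.

## Working session

There is one attempt and no reset: what is moved stays moved. The work goes in short steps, Python scripts to look and compute and a tool call to move; the robot and the scene stay as the last step left them, time stands still between calls to the robot, and variables do not carry over. Pictures are saved under pics/ and viewed, and the job is handed in when it is done.

Besides the shell and the picture viewer there is one more tool, called after ">>>" by a JSON object that holds its "api" and its "payload". move_arm: Moves the arm, as the interface text tells. Its arguments: {"type":"object","properties":{"steps":{"type":"array"},"force":{"type":"number"}},"required":["steps"]}

```bash
ls; mkdir -p pics; cat > h.py <<'E'
import numpy as np, cv2
from cell import env, viewer, job
def cam(n,save=None):
    c=viewer.read_camera(n)
    if save: cv2.imwrite('pics/'+save,c['img'][:,:,::-1])
    return c
def ray(c,u,v,E=None):
    f=192/np.tan(np.radians(c['vfov']/2))
    d=np.array([(u-c['cx'])/f,(v-c['cy'])/f,1.])
    if E is None: E=c['extrinsics']
    T=np.linalg.inv(E); return T[:3,3],T[:3,:3]@d
def onz(c,u,v,z):
    o,d=ray(c,u,v); return o+d*(z-o[2])/d[2]
def proj(c,p):
    f=192/np.tan(np.radians(c['vfov']/2)); q=c['extrinsics']@np.r_[p,1]
    return c['cx']+f*q[0]/q[2],c['cy']+f*q[1]/q[2]
E
python3 - <<'E'
from h import *
print({k:np.round(v,3) for k,v in env.get_obs().items()})
for n in ['side','top','wrist']:
    c=cam(n,n+'0.png'); print(n,c['img'].shape,c['vfov'],c['cx'],c['cy'],c.get('extrinsics',c.get('mount')), [k for k in c])
E
```

```text
pics
{'time_s': np.float64(0.0), 'qpos': array([-66.458,  18.438,  -4.017,  83.174,   1.295,  78.541,  -3.259]), 'joint_velocities': array([ 0.011, -0.084,  0.01 ,  0.088,  0.01 ,  0.04 ,  0.056]), 'effort': array([-0.0000e+00, -4.9129e+01, -4.0400e-01, -3.1254e+01, -6.4000e-02,
        4.3000e-02,  0.0000e+00]), 'tool_pos': array([0.251, 0.599, 0.246]), 'tool_rot': array([-1.79893e+02,  5.00000e-03,  1.57270e+02]), 'force': array([ 0.81 , -0.78 ,  0.159]), 'wrist_torque': array([-0.069, -0.023,  0.008]), 'grip_width': np.float64(0.087)}
side (384, 512, 3) 54.7613025988766 251.9057645713196 192.60313669794905 [[-0.81935783 -0.57328143  0.00107399  0.3910615 ]
 [-0.29267028  0.41668427 -0.86064995  0.25382648]
 [ 0.49294712 -0.70549459 -0.50919595  0.59014697]
 [ 0.          0.          0.          1.        ]] ['img', 'vfov', 'cx', 'cy', 'extrinsics']
top (384, 512, 3) 46.79442427939546 250.98851732986694 193.00925777145963 [[-8.30108866e-03 -9.99965434e-01 -4.72178390e-04 -1.10752636e-01]
 [-9.88504782e-01  8.27723334e-03 -1.50962855e-01  5.29446326e-01]
 [ 1.50961545e-01 -7.86405448e-04 -9.88539323e-01  1.06405303e+00]
 [ 0.00000000e+00  0.00000000e+00  0.00000000e+00  1.00000000e+00]] ['img', 'vfov', 'cx', 'cy', 'extrinsics']
wrist (384, 512, 3) 59.98256982578249 250.6275671117714 195.19421743017622 [[-6.68606110e-05 -9.56578363e-01 -2.91475266e-01  8.17596545e-02]
 [ 9.99999994e-01 -8.77853065e-05  5.87113767e-05 -5.92673680e-04]
 [-8.17492782e-05 -2.91475261e-01  9.56578364e-01 -1.38170491e-01]
 [ 0.00000000e+00  0.00000000e+00  0.00000000e+00  1.00000000e+00]] ['img', 'vfov', 'cx', 'cy', 'mount']
```

View pics/side0.png

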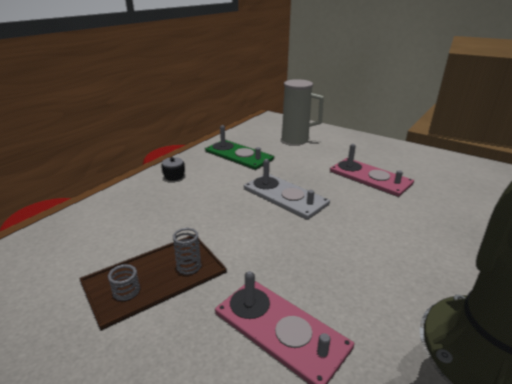

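View pics/top0.png

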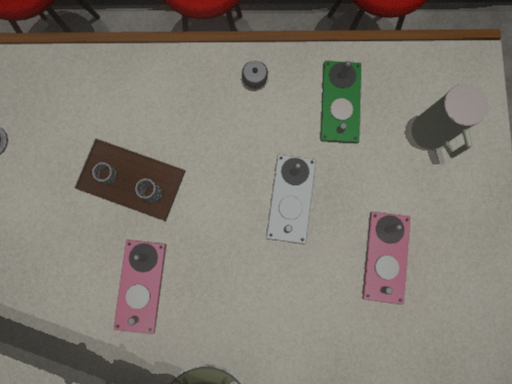

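View pics/wrist0.png

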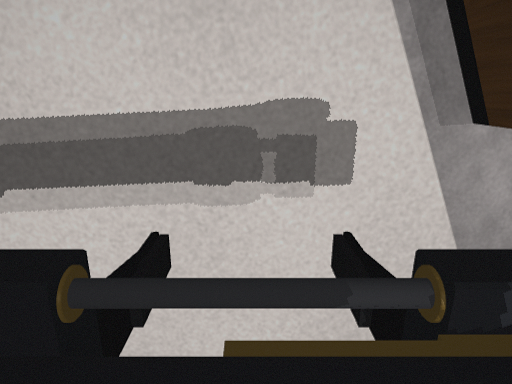

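Candidates for the rod: grey plate top(295,170) / side(266,182), which fits the aluminium description. Green top(343,75) and pink top(390,228) and (143,257) are decoys. Candidates for the spring: tall one top(148,190) / side(187,250), and short one top(104,172) / side(124,282). I choose the tall spring and the grey plate, and check both in crops.

```bash
python3 - <<'E'
from h import *
t=cv2.imread('pics/top0.png');s=cv2.imread('pics/side0.png')
def cr(i,x,y,w,h,k): return cv2.resize(i[y:y+h,x:x+w],None,fx=k,fy=k,interpolation=cv2.INTER_CUBIC)
a=np.hstack([cr(t,80,150,100,75,4),cr(t,255,145,100,75,4)])
b=np.hstack([cr(s,90,225,120,90,10/3),cr(s,235,150,120,90,10/3)])
cv2.imwrite('pics/crop.png',np.vstack([a,b]))
E
```

```text
(no output)
```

View pics/crop.png

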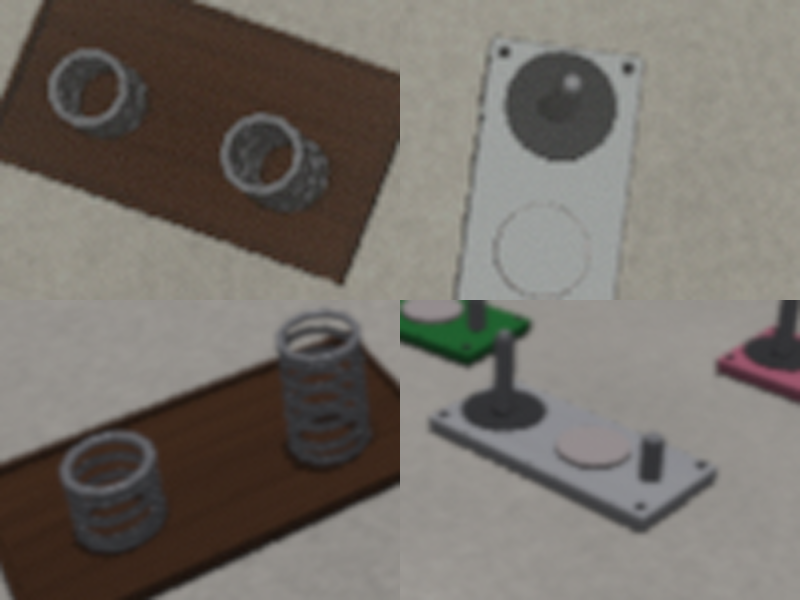

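```bash
python3 - <<'E'
from h import *
t=cam('top');s=cam('side')
def tri(a,b):
    o1,d1=ray(t,*a);o2,d2=ray(s,*b)
    k=np.linalg.lstsq(np.c_[d1,-d2],o2-o1,rcond=None)[0]
    p,q=o1+k[0]*d1,o2+k[1]*d2
    return np.round((p+q)/2,4),np.round(np.linalg.norm(p-q),4)
print('long top',tri((145.3,188.4),(185.4,235.8)))
print('short top',tri((101.8,171.7),(122.9,281-2)))
print('rod tip',tri((297.75,165.5),(266.5,159.3)))
print('seat',tri((295.25,171.75),(265.9,183)), onz(t,295.25,171.75,.017), onz(s,265.9,183,.017))
print('tip z.087',onz(t,297.75,165.5,.087),onz(s,266.5,159.8,.085))
print('long z.085', onz(t,145.3,188.4,.086),onz(s,185.4,235.8,.086))
for c,n in((t,'top'),(s,'side')):print(n,np.linalg.inv(c['extrinsics'])[:3,3])
# post
print(env.get_obs()['time_s'])
E
```

```text
long top (array([0.536 , 0.1385, 0.0828]), np.float64(0.0016))
short top (array([0.5853, 0.2584, 0.0379]), np.float64(0.0021))
rod tip (array([ 0.5877, -0.2275,  0.0886]), np.float64(0.0017))
seat (array([ 0.5878, -0.2285,  0.0153]), np.float64(0.0029)) [ 0.58614298 -0.22893618  0.017     ] [ 0.5875489 -0.2254051  0.017    ]
tip z.087 [ 0.58731603 -0.22810511  0.087     ] [ 0.59098895 -0.23111816  0.085     ]
long z.085 [0.53475274 0.13715538 0.086     ] [0.5336087  0.14166423 0.086     ]
top [ 0.36180977 -0.11429438  1.13173269]
side [0.10379552 0.5347683  0.5185362 ]
0.25
```

>>> {"api": "move_arm", "payload": {"steps": [[8.7, -2.94, -2.1, 0.3, 0, 0, 0], [8.7, -2.94, -2.1, 0.3, 0, 0, 0], [8.7, -2.94, -2.1, 0.3, 0, 0, 0], [8.7, -2.94, -2.1, 0.3, 0, 0, 0], [8.7, -2.94, -2.1, 0.3, 0, 0, 0]]}}

```text
time_s: 0.67
tool_pos: [0.3469, 0.4442, 0.2324]
tool_rot: [180.0, 0.0, 157.3]
force: [0.8, 0.4, -0.6]
grip_width: 0.0872
```

>>> {"api": "move_arm", "payload": {"steps": [[8.7, -2.94, -2.1, 0.3, 0, 0, 0], [8.7, -2.94, -2.1, 0.3, 0, 0, 0], [8.7, -2.94, -2.1, 0.3, 0, 0, 0], [8.7, -2.94, -2.1, 0.3, 0, 0, 0], [8.7, -2.94, -2.1, 0.3, 0, 0, 0]]}}

```text
time_s: 1.08
tool_pos: [0.4419, 0.2905, 0.2176]
tool_rot: [180.0, 0.0, 157.3]
force: [0.1, 0.5, 0.1]
grip_width: 0.0868
```

>>> {"api": "move_arm", "payload": {"steps": [[8.7, -2.94, -2.1, 0.3, 0, 0, 0], [8.7, -2.94, -2.1, 0.3, 0, 0, 0], [8.7, -2.94, -2.1, 0.3, 0, 0, 0], [8.7, -2.94, -2.1, 0.3, 0, 0, 0], [8.7, 0, 0, 0, 0, 0, 0]]}}

```text
time_s: 1.5
tool_pos: [0.5207, 0.1604, 0.2053]
tool_rot: [-179.8, 0.2, 156.6]
force: [-0.0, -0.9, 0.0]
grip_width: 0.0868
```

```bash
cat >> h.py <<'E'
from scipy.spatial.transform import Rotation as Ro
def wcam(save=None):
    o=env.get_obs(); c=cam('wrist',save)
    T=np.eye(4);T[:3,:3]=Ro.from_euler('xyz',o['tool_rot'],degrees=True).as_matrix();T[:3,3]=o['tool_pos']
    c['extrinsics']=np.linalg.inv(T@c['mount']); c['T']=T
    return c
def totool(T,p): return np.round((np.linalg.inv(T)@np.r_[p,1])[:3]*100,2)
E
python3 - <<'E'
from h import *
c=wcam('w1.png'); print(c['T'][:3,3])
for z in(0.083,0.005):print(proj(c,[.536,.1385,z]))
E
```

```text
[0.52070213 0.16035256 0.20530528]
(np.float64(235.18475629326713), np.float64(223.2054830904775))
(np.float64(238.67698571677366), np.float64(195.6996994358613))
```

View pics/w1.png

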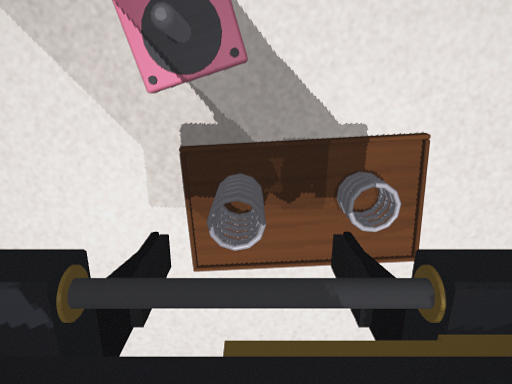

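Wrist view: the long spring's ring is centred at about (237,222) and the model predicts (235,223), so they agree. The short spring is at (375,205).

```bash
python3 - <<'E'
from h import *
o=env.get_obs();c=wcam();p=onz(c,237,222.,.0835);print(p,o['tool_pos'],totool(c['T'],[*p[:2],.06]))
print(c['T'][:3,:3])
E
```

```text
[0.53359789 0.14482136 0.0835    ] [0.51900963 0.16433939 0.20533326] [-2.09 -1.2  14.54]
[[-9.19074797e-01  3.94082854e-01  4.70741488e-04]
 [ 3.94081437e-01  9.19073688e-01 -1.83740715e-03]
 [-1.15673677e-03 -1.50320412e-03 -9.99998201e-01]]
```

```bash
python3 - <<'E'
from h import *
c=wcam();c=wcam('w2.png');print(c['T'][:3,3])
i=c['img'][170:270,180:290];cv2.imwrite('pics/w2c.png',cv2.resize(i[:,:,::-1],None,fx=6,fy=6))
E
```

```text
[0.51710231 0.16933474 0.20546714]
```

View pics/w2c.png

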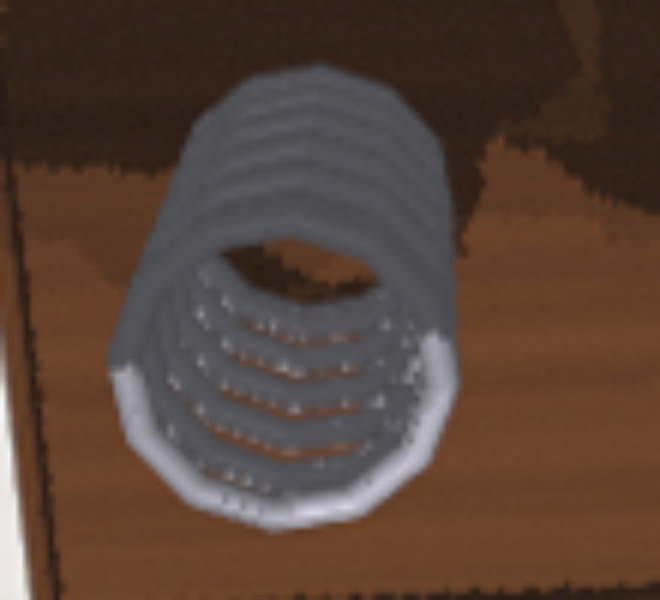

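```bash
python3 - <<'E'
from h import *
c=wcam();p=onz(c,227.5,231.5,.0835);print(p,c['T'][:3,3],totool(c['T'],[*p[:2],.06]),totool(c['T'],[.536,.1385,.06]))
E
```

```text
[0.53622054 0.1405198  0.0835    ] [0.51672366 0.17041348 0.20550109] [-2.96 -2.01 14.55] [-3.02 -2.21 14.55]
```

>>> {"api": "move_arm", "payload": {"steps": [[8.7, -1.5, -1.05, 1.5, 0, 0, 0], [8.7, -1.5, -1.05, 1.5, 0, 0, 0], [8.7, 0, 0, 2, 0, 0, 0], [8.7, 0, 0, 0, 0, 0, 0], [8.7, 0, 0, 0, 0, 0, 0]]}}

```text
time_s: 2.17
tool_pos: [0.5355, 0.1398, 0.1549]
tool_rot: [-179.9, -0.1, 157.4]
force: [-0.3, 0.3, 0.1]
grip_width: 0.087
```

```bash
python3 - <<'E'
from h import *
c=wcam('w3.png');print(c['T'][:3,3],totool(c['T'],[.536,.1395,.06]),proj(c,[.536,.1395,.0835]))
E
```

```text
[0.53548113 0.13979696 0.15485368] [-0.08  0.    9.49] (np.float64(251.4844167239872), np.float64(221.66870160741388))
```

View pics/w3.png

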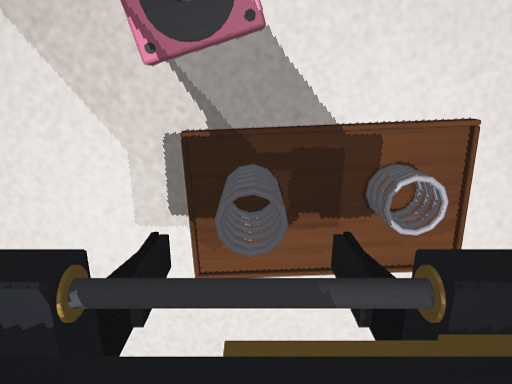

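The ring is centred at (251,221), as predicted. Descending.

>>> {"api": "move_arm", "payload": {"steps": [[8.7, 0, 0, 2.5, 0, 0, 0], [8.7, 0, 0, 2.5, 0, 0, 0], [8.7, 0, 0, 2.5, 0, 0, 0], [8.7, 0, 0, 2, 0, 0, 0], [8.7, 0, 0, 0, 0, 0, 0]]}}

```text
time_s: 2.63
tool_pos: [0.5342, 0.1393, 0.058]
tool_rot: [-179.8, -0.2, 157.4]
force: [-1.1, -0.5, -0.4]
grip_width: 0.0874
```

>>> {"api": "move_arm", "payload": {"steps": [[8.7, 0, 0, 0, 0, 0, 0], [4.5, 0, 0, 0, 0, 0, 0], [4.5, 0, 0, 0, 0, 0, 0], [4.5, 0, 0, 0, 0, 0, 0], [4.5, 0, 0, 0, 0, 0, 0]], "force": 20}}

```text
time_s: 3.05
tool_pos: [0.5376, 0.1387, 0.0619]
tool_rot: [179.9, 0.1, 157.3]
force: [0.1, -0.3, -0.8]
grip_width: 0.0681
```

>>> {"api": "move_arm", "payload": {"steps": [[4.5, 0, 0, 0, 0, 0, 0], [4.5, 0, 0, 0, 0, 0, 0], [4.5, 0, 0, 0, 0, 0, 0], [4.5, 0, 0, 0, 0, 0, 0]]}}

```text
time_s: 3.38
tool_pos: [0.537, 0.1385, 0.0608]
tool_rot: [180.0, 0.0, 157.3]
force: [-0.1, 0.4, 1.3]
grip_width: 0.0487
```

>>> {"api": "move_arm", "payload": {"steps": [[4.5, 0, 0, 0, 0, 0, 0], [4.5, 0, 0, -1.0, 0, 0, 0], [4.5, 0, 0, -2, 0, 0, 0], [4.5, 0, 0, -3, 0, 0, 0], [4.5, 0, 0, -3, 0, 0, 0]]}}

```text
time_s: 3.8
tool_pos: [0.5358, 0.1378, 0.1511]
tool_rot: [-179.9, -0.1, 157.3]
force: [0.3, 0.5, -1.2]
grip_width: 0.0487
```

>>> {"api": "move_arm", "payload": {"steps": [[4.5, 0, 0, -2, 0, 0, 0], [4.5, 0, 0, -1.0, 0, 0, 0], [4.5, 0, 0, 0, 0, 0, 0], [4.5, 0, 0, 0, 0, 0, 0]]}}

```text
time_s: 4.13
tool_pos: [0.5365, 0.1382, 0.1802]
tool_rot: [-180.0, -0.0, 157.3]
force: [-0.0, -0.7, -1.3]
grip_width: 0.0482
```

```bash
python3 - <<'E'
from h import *
c=wcam('w4.png');s=cam('side','s4.png')
o=env.get_obs();print(o['tool_pos'],o['grip_width'],o['force'],totool(c['T'],[.5875,-.228,.18]))
p=o['tool_pos'];print([proj(s,[p[0],p[1],z]) for z in(p[2]-.057,p[2]+.023)])
cv2.imwrite('pics/s4.png',cv2.resize(s['img'][100:300,100:300,::-1],None,fx=3,fy=3))
E
```

```text
[0.53560327 0.13799534 0.17869326] 0.04862194373422404 [-0.10043092 -0.11240364 -1.12461945] [-1.886e+01 -3.180e+01  2.000e-02]
[(np.float64(184.2729830354811), np.float64(219.19157511218515)), (np.float64(180.10977453739474), np.float64(181.82633018602664))]
```

View pics/s4.png

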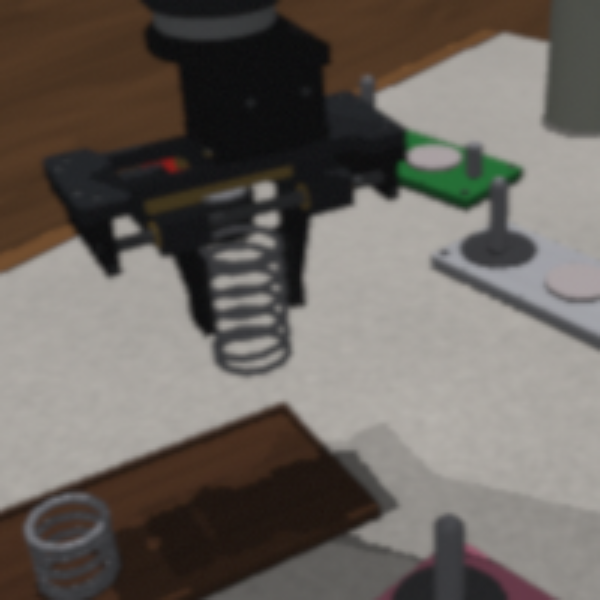

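View pics/w4.png

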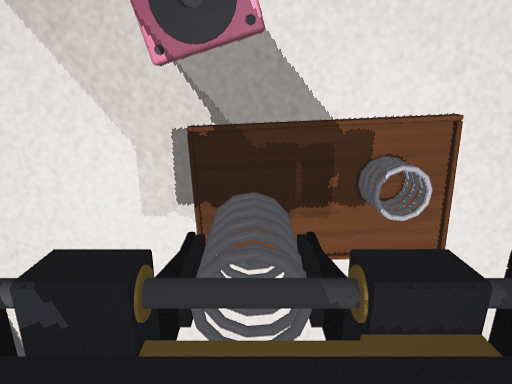

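>>> {"api": "move_arm", "payload": {"steps": [[4.5, -1.5, -2, 0, 0, 0, 0], [4.5, -2.5, -3, 0, 0, 0, 0], [4.5, -2.5, -3, 0, 0, 0, 0], [4.5, -2.5, -3, 0, 0, 0, 0], [4.5, -2.5, -3, 0, 0, 0, 0]]}}

```text
time_s: 4.65
tool_pos: [0.588, -0.0368, 0.1787]
tool_rot: [-179.9, -0.2, 157.3]
force: [0.5, 0.6, -0.6]
grip_width: 0.0484
```

>>> {"api": "move_arm", "payload": {"steps": [[4.5, -2.5, -3, 0, 0, 0, 0], [4.5, -2.5, -3, 0, 0, 0, 0], [4.5, -2.5, -2.5, 0, 0, 0, 0], [4.5, -1.5, -1.5, 0, 0, 0, 0], [4.5, 0, 0, 0, 0, 0, 0]]}}

```text
time_s: 5.07
tool_pos: [0.6321, -0.1696, 0.1783]
tool_rot: [-179.7, -0.1, 156.8]
force: [-1.0, -0.9, -0.9]
grip_width: 0.0488
```

>>> {"api": "move_arm", "payload": {"steps": [[4.5, 0, 0, 0, 0, 0, 0], [4.5, 0, 0, 0, 0, 0, 0], [4.5, 0, 0, 0, 0, 0, 0]]}}

```text
time_s: 5.32
tool_pos: [0.6327, -0.16, 0.1794]
tool_rot: [180.0, -0.1, 157.4]
force: [0.9, 0.7, -1.5]
grip_width: 0.0487
```

```bash
python3 - <<'E'
from h import *
c=wcam('w5.png');T1=c['T'][:3,3];c=wcam('w5.png')
print(T1,c['T'][:3,3],totool(c['T'],[.5875,-.228,.18]))
print(proj(c,[.5875,-.228,.017]),proj(c,[.5875,-.228,.087]))
E
```

```text
[ 0.63273943 -0.16004632  0.17944056] [ 0.63292816 -0.16006792  0.17986173] [ 1.59 -8.02 -0.02]
(np.float64(164.2838083583158), np.float64(168.7224509697407)) (np.float64(140.2886578532784), np.float64(189.45874167230767))
```

View pics/w5.png

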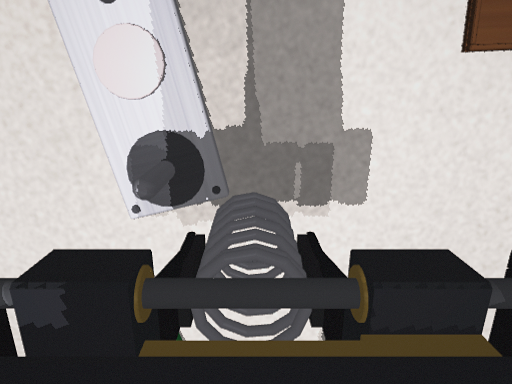

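Disc centred at (166,168.5) and predicted (164,169). Rod tip at about (141,189) and predicted (140,189). The rod estimate holds.

>>> {"api": "move_arm", "payload": {"steps": [[4.5, 0.4, -2, 0, 0, 0, 0], [4.5, 0.4, -2, 0, 0, 0, 0], [4.5, 0.4, -2, 0, 0, 0, 0], [4.5, 0.3, -1.9, 0, 0, 0, 0], [4.5, 0, 0, 0, 0, 0, 0]]}}

```text
time_s: 5.83
tool_pos: [0.5859, -0.2336, 0.1811]
tool_rot: [-179.9, 0.0, 157.0]
force: [-0.5, -0.9, -1.2]
grip_width: 0.0483
```

>>> {"api": "move_arm", "payload": {"steps": [[4.5, 0, 0, 0, 0, 0, 0], [4.5, 0, 0, 0, 0, 0, 0], [4.5, 0, 0, 0, 0, 0, 0]]}}

```text
time_s: 6.08
tool_pos: [0.5897, -0.2272, 0.1805]
tool_rot: [179.9, 0.0, 157.4]
force: [0.7, 0.0, -1.0]
grip_width: 0.0488
```

```bash
python3 - <<'E'
from h import *
c=wcam('w6.png')
print(c['T'][:3,3],totool(c['T'],[.5875,-.228,.18]))
s=cam('side');t=cam('top')
a=cv2.resize(s['img'][110:235,200:325,::-1],None,fx=3.2,fy=3.2)
b=cv2.resize(c['img'][150:384,128:384,::-1],(400,400))
cv2.imwrite('pics/s6.png',np.hstack([a,b]))
E
```

```text
[ 0.58965218 -0.22724991  0.18051528] [ 0.17 -0.15  0.05]
```

View pics/s6.png

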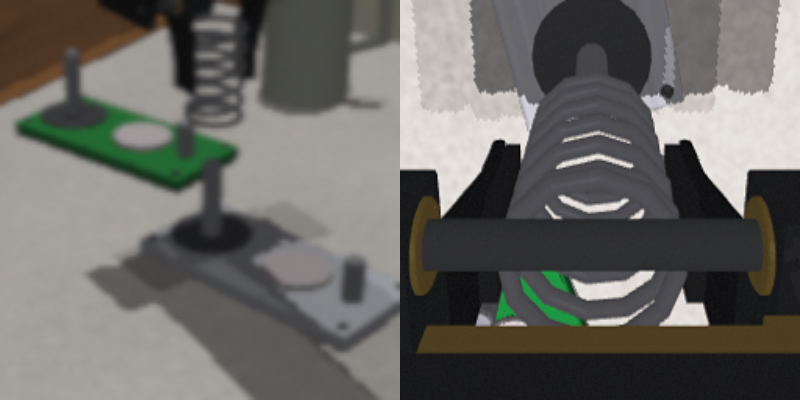

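>>> {"api": "move_arm", "payload": {"steps": [[4.5, 0.1, 0, 1, 0, 0, 0], [4.5, 0, 0, 1, 0, 0, 0], [4.5, 0, 0, 1, 0, 0, 0], [4.5, 0, 0, 1, 0, 0, 0], [4.5, 0, 0, 1, 0, 0, 0]]}}

```text
time_s: 6.65
tool_pos: [0.5873, -0.2287, 0.1288]
tool_rot: [-180.0, -0.1, 157.3]
force: [-0.5, 1.2, -1.7]
grip_width: 0.0487
```

```bash
python3 - <<'E'
from h import *
c=wcam()
s=cam('side');print(env.get_obs()['tool_pos'],env.get_obs()['force'])
a=cv2.resize(s['img'][110:235,200:325,::-1],None,fx=3.2,fy=3.2)
b=cv2.resize(c['img'][150:384,128:384,::-1],(400,400))
cv2.imwrite('pics/s7.png',np.hstack([a,b]))
E
```

```text
[ 0.58627518 -0.22835987  0.12770304] [ 0.06448846  0.70615158 -1.05957067]
```

View pics/s7.png

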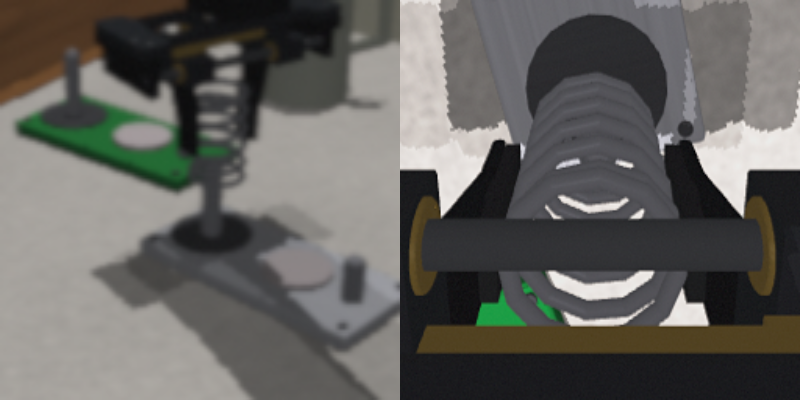

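```bash
python3 - <<'E'
from h import *
s=cam('side');t=cam('top')
o=env.get_obs();p=o['tool_pos'];print(p,o['force'],o['tool_rot'])
print('spring bot/top',proj(s,[p[0],p[1],p[2]-.057]),proj(s,[p[0],p[1],p[2]+.023]),'rod',proj(s,[.5875,-.228,.087]),proj(s,[.5875,-.228,.017]))
a=cv2.resize(s['img'][130:195,240:300,::-1],None,fx=9,fy=9,interpolation=cv2.INTER_CUBIC)
cv2.imwrite('pics/s8.png',a)
E
```

```text
[ 0.58761271 -0.22893717  0.13000689] [ 0.2338523  -1.38942532 -0.17549292] [-1.79985980e+02 -5.07586926e-02  1.57259911e+02]
spring bot/top (np.float64(267.01272829982054), np.float64(164.40579650397018)) (np.float64(267.6845522900415), np.float64(136.71994596735246)) rod (np.float64(266.97168139281314), np.float64(159.86033140379786)) (np.float64(266.4242952364485), np.float64(182.63352903851228))
```

View pics/s8.png

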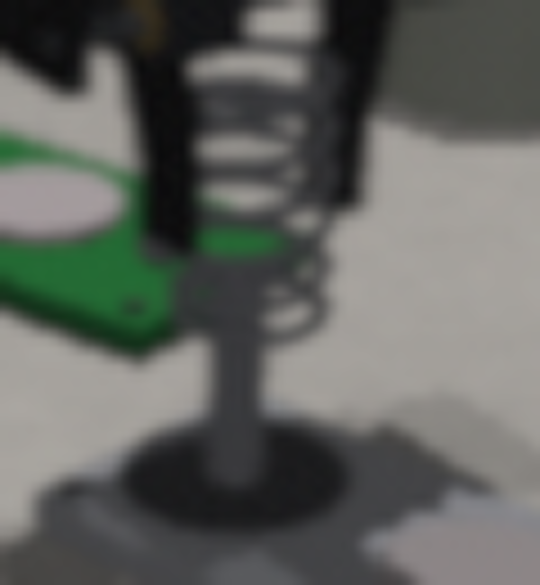

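```bash
python3 - <<'E'
from h import *
c=wcam();s=cam('side')
T=c['T'];print(T[:3,3])
for dz in(.057,):
  for n,dx,dy in(('+x',.025,0),('-x',-.025,0),('+y',0,.025),('-y',0,-.025)):
    w=(T@[dx,dy,dz,1])[:3]; print(n,np.round(proj(c,w),1),np.round(proj(s,w),1))
print('tip inwrist',proj(c,[.5875,-.228,.087]), proj(c,[.5875,-.228,.017]))
cv2.imwrite('pics/w9.png',cv2.resize(c['img'][140:280,170:340,::-1],None,fx=4.5,fy=4.2))
E
```

```text
[ 0.58761271 -0.22893717  0.13000689]
+x [251.6 191. ] [272.3 167.9]
-x [251.5 264.3] [261.9 161. ]
+y [291.  228.9] [259.3 166.6]
-y [212.  228.9] [274.6 162.3]
tip inwrist (np.float64(253.01271038097246), np.float64(237.39516345436897)) (np.float64(252.4219680611162), np.float64(201.05219893904575))
```

View pics/w9.png

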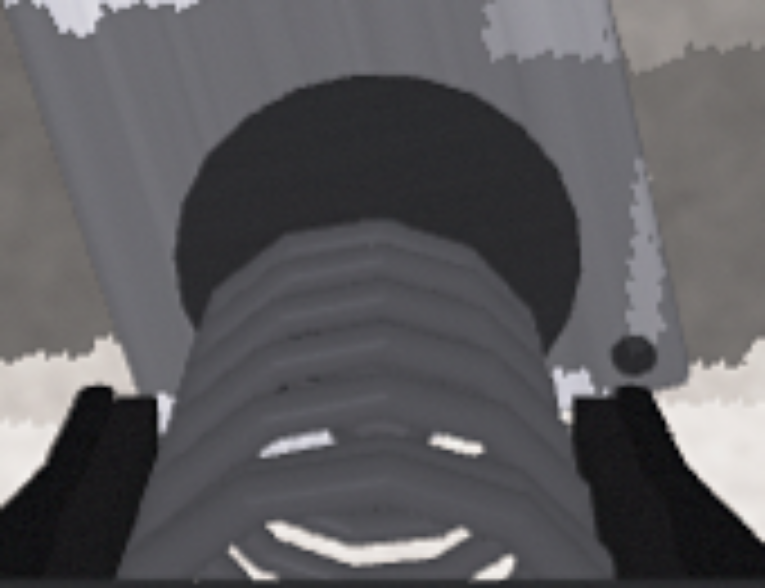

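Wrist view: the spring's lower end reaches (253,192) with (252,191) predicted, and the seat is centred at col 254 with 252 predicted. So it is aligned and threaded on the tip. Continuing down.

>>> {"api": "move_arm", "payload": {"steps": [[4.5, 0, 0, 1, 0, 0, 0], [4.5, 0, 0, 1, 0, 0, 0], [4.5, 0, 0, 1, 0, 0, 0], [4.5, 0, 0, 1, 0, 0, 0], [4.5, 0, 0, 0.8, 0, 0, 0]]}}

```text
time_s: 7.37
tool_pos: [0.5871, -0.2286, 0.0806]
tool_rot: [-180.0, -0.1, 157.3]
force: [-0.1, -0.2, -2.4]
grip_width: 0.0482
```

>>> {"api": "move_arm", "payload": {"steps": [[4.5, 0, 0, 0, 0, 0, 0], [4.5, 0, 0, 0, 0, 0, 0], [4.5, 0, 0, 0, 0, 0, 0]]}}

```text
time_s: 7.62
tool_pos: [0.588, -0.2291, 0.0828]
tool_rot: [-180.0, 0.0, 157.3]
force: [-0.5, 0.2, -0.1]
grip_width: 0.0486
```

>>> {"api": "move_arm", "payload": {"steps": [[4.5, 0, 0, 0.2, 0, 0, 0], [4.5, 0, 0, 0.2, 0, 0, 0], [4.5, 0, 0, 0.2, 0, 0, 0], [4.5, 0, 0, 0, 0, 0, 0], [4.5, 0, 0, 0, 0, 0, 0]]}}

```text
time_s: 8.03
tool_pos: [0.5878, -0.2289, 0.0765]
tool_rot: [180.0, -0.0, 157.3]
force: [0.1, 0.4, -0.6]
grip_width: 0.0484
```

>>> {"api": "move_arm", "payload": {"steps": [[4.5, 0, 0, 0.1, 0, 0, 0], [4.5, 0, 0, 0.1, 0, 0, 0], [4.5, 0, 0, 0, 0, 0, 0], [4.5, 0, 0, 0, 0, 0, 0]]}}

```text
time_s: 8.37
tool_pos: [0.5878, -0.2289, 0.0745]
tool_rot: [180.0, -0.0, 157.3]
force: [-0.6, 0.1, -0.1]
grip_width: 0.0488
```

>>> {"api": "move_arm", "payload": {"steps": [[4.5, 0, 0, 0.1, 0, 0, 0], [4.5, 0, 0, 0.1, 0, 0, 0], [4.5, 0, 0, 0, 0, 0, 0], [4.5, 0, 0, 0, 0, 0, 0]]}}

```text
time_s: 8.7
tool_pos: [0.588, -0.2289, 0.0728]
tool_rot: [180.0, 0.0, 157.3]
force: [0.5, -0.7, 1.3]
grip_width: 0.0486
```

>>> {"api": "move_arm", "payload": {"steps": [[4.5, 0, 0, 0.1, 0, 0, 0], [4.5, 0, 0, 0.1, 0, 0, 0], [4.5, 0, 0, 0, 0, 0, 0], [4.5, 0, 0, 0, 0, 0, 0]]}}

```text
time_s: 9.03
tool_pos: [0.5882, -0.2291, 0.0727]
tool_rot: [179.9, 0.0, 157.3]
force: [-4.4, 1.9, 12.2]
grip_width: 0.0488
```

```bash
python3 - <<'E'
from h import *
c=wcam('w10.png');s=cam('side');print(env.get_obs()['tool_pos'],env.get_obs()['force'])
a=cv2.resize(s['img'][130:200,230:310,::-1],(457,400),interpolation=cv2.INTER_CUBIC)
b=cv2.resize(c['img'][140:300,170:340,::-1],(340,400))
cv2.imwrite('pics/s10.png',np.hstack([a,b]))
E
```

```text
[ 0.58820985 -0.22906581  0.07265891] [-4.65472171  2.31587864 11.12118264]
```

View pics/s10.png

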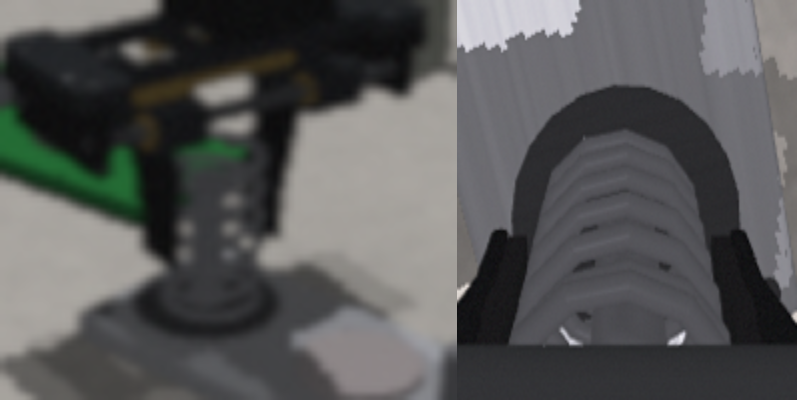

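Contact at 12 N, and the spring is on the seat. I ease off 2 mm, open, and rise.

>>> {"api": "move_arm", "payload": {"steps": [[4.5, 0, 0, -0.1, 0, 0, 0], [4.5, 0, 0, -0.08, 0, 0, 0], [4.5, 0, 0, 0, 0, 0, 0], [5.5, 0, 0, 0, 0, 0, 0], [6.5, 0, 0, 0, 0, 0, 0]]}}

```text
time_s: 9.55
tool_pos: [0.5879, -0.2289, 0.072]
tool_rot: [-180.0, 0.0, 157.3]
force: [-0.3, 0.4, -0.2]
grip_width: 0.0557
```

>>> {"api": "move_arm", "payload": {"steps": [[8.0, 0, 0, 0, 0, 0, 0], [8.0, 0, 0, 0, 0, 0, 0], [8.0, 0, 0, 0, 0, 0, 0], [8.0, 0, 0, 0, 0, 0, 0], [8.0, 0, 0, 0, 0, 0, 0]]}}

```text
time_s: 9.97
tool_pos: [0.5878, -0.2289, 0.0722]
tool_rot: [180.0, -0.0, 157.3]
force: [0.2, 0.7, -0.2]
grip_width: 0.0787
```

>>> {"api": "move_arm", "payload": {"steps": [[8.0, 0, 0, -1, 0, 0, 0], [8.0, 0, 0, -2, 0, 0, 0], [8.0, 0, 0, -2, 0, 0, 0], [8.0, 0, 0, -2, 0, 0, 0], [8.0, 0, 0, -2, 0, 0, 0]]}}

```text
time_s: 10.38
tool_pos: [0.5879, -0.2291, 0.1642]
tool_rot: [180.0, 0.0, 157.3]
force: [0.5, -0.7, -0.3]
grip_width: 0.0801
```

>>> {"api": "move_arm", "payload": {"steps": [[8.0, 1, 0, -3, 0, 0, 0], [8.0, 3, 1, -1, 0, 0, 0], [8.0, 3, 2, 0, 0, 0, 0], [8.0, 3, 2, 0, 0, 0, 0], [8.0, 3, 2, 0, 0, 0, 0]]}}

```text
time_s: 10.8
tool_pos: [0.4941, -0.1135, 0.2034]
tool_rot: [180.0, 0.1, 157.2]
force: [0.0, 1.2, 0.9]
grip_width: 0.0798
```

>>> {"api": "move_arm", "payload": {"steps": [[8.0, 3, 2, 0, 0, 0, 0], [8.0, 0, 0, 0, 0, 0, 0], [8.0, 0, 0, 0, 0, 0, 0], [8.0, 0, 0, 0, 0, 0, 0], [8.0, 0, 0, 0, 0, 0, 0]]}}

```text
time_s: 11.22
tool_pos: [0.4757, -0.0854, 0.2029]
tool_rot: [-180.0, 0.1, 157.2]
force: [0.4, 0.2, 0.1]
grip_width: 0.0802
```

```bash
python3 - <<'E'
from h import *
s=cam('side');t=cam('top');o=env.get_obs();print(o['time_s'],o['tool_pos'],o['force'])
print('pred seat-bot, top',[np.round(proj(c,[.5878,-.2285,z]),1) for c in(s,t) for z in(.017,.097)])
a=cv2.resize(s['img'][130:200,230:300,::-1],(400,400),interpolation=cv2.INTER_CUBIC)
b=cv2.resize(t['img'][140:210,260:330,::-1],(400,400),interpolation=cv2.INTER_CUBIC)
cv2.imwrite('pics/s11.png',np.hstack([a,b])); cv2.imwrite('pics/side11.png',s['img'][:,:,::-1])
E
```

```text
11.3167 [ 0.47550568 -0.08544144  0.20251668] [-0.55024062  0.45608333 -0.42557509]
pred seat-bot, top [array([266.4, 182.5]), array([267.1, 156.4]), array([295.1, 171.1]), array([298.3, 164.4])]
```

View pics/s11.png

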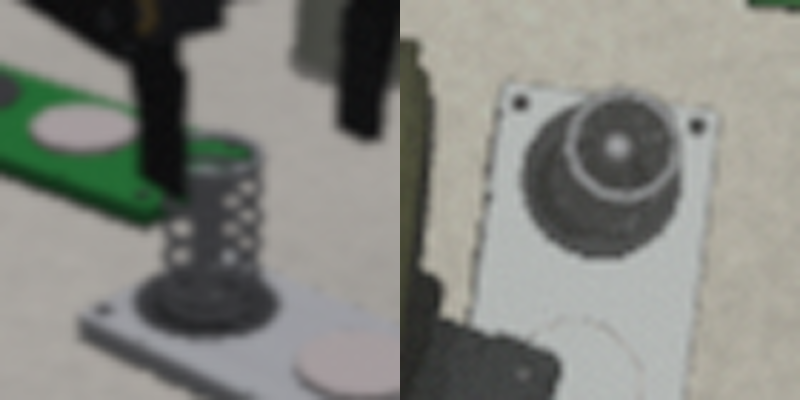

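View pics/side11.png

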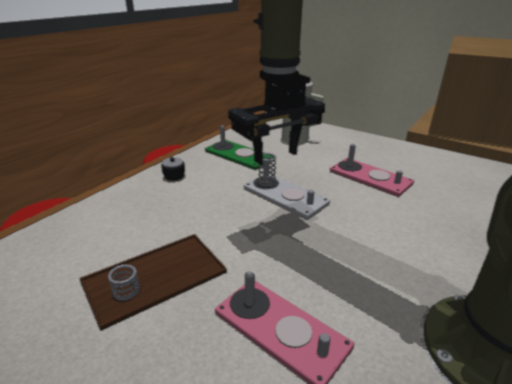

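The top view shows the spring ring at (299,165.5), with (298,164) predicted for seated and upright, and the rod tip inside it. In the side view the ring is at row 157, with 156 predicted. The short spring is unmoved at (124,282), and the arm touches nothing. Handing in.

```bash
python3 -c "
from h import *
print(job.sign_off())"
```

```text
the job is handed in; nothing more can be done
None
```

The longer spring is on the grey plate's taller rod, down on its seat and upright. The job was handed in at about 11.3 s of the 37 s allowed.

- **What I did:** I took the spring from the tray with a 20 N grip, threaded it over the rod without a snag, and lowered it until it met the seat at about 12 N. Then I eased off, opened the gripper and moved the arm clear.
- **Height and uprightness:** After release, the spring's top ring was within about 1 px of where a fully seated, upright spring should appear in the top view. The rod tip was inside the ring. In the side view its row was also within 1 px.
- **Short spring:** It is still standing where it was on the tray.
- **Disagreements:** Side-view columns were about 1.5 px off prediction during threading and about 2 px off at the end. Shading blurred the spring during threading and a finger partly hid the ring at the end, so I relied on the wrist and top views, which agreed.

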